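# Swing the inspection camera boom over the gauge and park it softly

### The job

Swing the heavy inspection camera boom off its park stop with the red ball of its spring-coupled tow lever, bring it to rest with the lens over the chrome ring gauge and keep it there for about three seconds, then carry on over the pen and lay the boom gently, without slamming, against its working stop. It must not slam at either stop; do not touch the boom or camera itself, leave the gauge, pen and blank alone, and let go at the end with the boom lying still on the working stop.

Things in the scene. Friction and masses are not known exactly. Their poses are not given: they have to be found in the camera images.
- stand: Fixed black granite plate 360 x 460 x 30 mm with the boom's post. Origin on the table under the pivot point P, which is 120 mm above it; x points away from the robot, y left, z up (plate: x -70 to 290, y -110 to 350 mm).
- pivot (a point): Point P on the pivot axis, fixed to the stand; z is the axis the boom and the lever turn about. Its axes are the stand's turned by 1.05 rad about z and then leaned by -0.09 rad about the new y: x is the boom's direction at boom = 0 (forward-left) and rises by 0.09 rad, z leans back.
- boom (a joint): Boom angle from pivot x, rad, counterclockwise from above. Stops at -0.6 (park, the start) and +0.6 (working, over the pen). Highest at 0: gravity drives it away from 0 by 0.62*sin(angle) N m, so it falls to either stop. Inertia about the axis 0.16 kg m2. Both scale with its hidden mass, -15 to +20 %. Friction is very low: 0.006 N m dry, 0.01 N m s viscous.
- lever (a joint): Tow lever angle relative to the boom, rad, same axis and sense (range +-1.4); 0 = spring relaxed, lever 2.09 rad counterclockwise from the boom. The soft torsion spring turns the boom by +0.4*(this) N m, damping 0.02 N m s. It is softer than gravity: with the lever held still the boom is unstable between its stops. Leaving the park stop takes about 0.87 (0.7 to 1.1).
- knob (a point): Centre of the red ball, 36 mm diameter, on a thin stem at the lever's end: grip it from above. With a = boom + lever + 2.09 it lies at (160 cos a, 160 sin a, 48) mm in the pivot's axes, on the robot's side of the post; it goes right, to stand -y, as a grows. The ball turns freely on its stem: the hand need not turn with it. Lever bar 45 mm below its centre.
- lens (a point): Centre of the lens at the lower end of the camera head, looking down; with b = boom at (250 cos b, 250 sin b, -12) mm in the pivot's axes. The boom (white beam 205 x 30 x 28 mm and grey head of 72 mm diameter, 3.5 kg nominal) is not to be touched.
- ring_gauge: Loose chrome ring gauge, 60 mm outside, 32 mm bore, 22 mm high, flat on the granite near the middle of the lens's arc. Origin: centre of its underside. The lens counts as over it within 45 mm horizontally.
- pen: Bystander: loose clear acrylic demonstrator pen, 125 mm long, 15 mm thick, along stand x between two brass rails on the granite below the working stop; origin under its middle.
- blank: Bystander: loose orange ebonite rod, 130 mm long, 21 mm diameter, in a low dark wooden tray (70 x 170 x 16 mm) right of the stand; origin on its underside.
There are look-alikes about, which are no part of the job. What is meant by the ring_gauge is not pink, and is the smaller of those in its own colour.

How it is judged (in metres and radians):
On the way, in this order (a step that is already met when the one before it is completed fails the run):
1. the lens is kept over the ring gauge (within 45 mm) for 2.5 s (horizontal distance between lens and ring_gauge below 0.045 m), for 2.5 s.
2. the boom lies against the working stop (value of joint boom above 0.55 rad and velocity of joint boom between -0.1 and 0.1 rad/s), for 0.3 s.
At the end, for the whole second after the job is handed in: The boom lies still (under 0.1 rad/s) against the working stop, boom above 0.55 rad, the lever is released, and the gauge, pen and blank are within 20 mm of where they were (all of step 2 and distance of each of ring_gauge, pen, blank from where it was at the start of the episode below 0.02 m); the robot touches nothing.
It fails at once if the boom slams into the working stop (arrives faster than 0.35 rad/s) (value of joint boom above 0.56 rad and velocity of joint boom above 0.35 rad/s).
It fails at once if the boom slams back into the park stop (faster than 0.35 rad/s) (value of joint boom below -0.56 rad and velocity of joint boom below -0.35 rad/s).
It fails at once if the robot touches the boom or camera (over 1 N) (contact force between any of the fingers, the arm and boom_c0 above 1 N or contact force between any of the fingers, the arm and boom_c1 above 1 N or contact force between any of the fingers, the arm and boom_c2 above 1 N or contact force between any of the fingers, the arm and boom_c3 above 1 N or contact force between any of the fingers, the arm and boom_c4 above 1 N).
It fails at once if the gauge, the pen or the blank is moved by more than 20 mm (not (distance of each of ring_gauge, pen, blank from where it was at the start of the episode below 0.02 m)).
It also fails if it takes over 54 s, if anything falls off the work surface, if the arm or the gripper's body presses on something with over 40 N, if the wrist force passes 120 N, or if a joint passes its speed limit or range.

### The arm

A 6-joint arm with a two-finger parallel gripper is mounted at the origin on the work surface. World frame = base frame: x ahead of the robot, y to its left, z up, the work surface at z = 0. Lengths are in mm, angles in rad, forces in N, time in s.
With the tool pointing down it reaches from about 350 to 775 mm from the base axis. Payload 7.3 kg.
Tool frame: the origin (TCP) lies midway between the tips of the shut fingers; the grasp point (between the pads) lies 19 mm behind it; z points along the fingers, y is the line along which they close (so a half turn about z gives the same grasp; the last joint's range is limited). The gripper opens to 92 mm and grips with 3 to 60 N. Pads are 19 mm wide; open, the fingers measure 130 mm over their backs; the gripper's body (75 mm by 190 mm) begins 47 mm behind the grasp point.
Start: joints at [-1.27, 0.342, 1.524, -0, 1.275, -0.146], TCP at [226.868, -473.475, 194.941] pointing down, gripper open.
Joint ranges: [-2.53, 2.53], [-0.77, 2.02], [0.04, 2.7], [-1, 4.14], [0.28, 2.66], [-3.11, 3.11]. Speed limits (rad/s): [2.57, 2.57, 3.14, 3.14, 3.14, 3.14].

### API

Orientations are given as [roll, pitch, yaw] about the fixed x, y, z axes, in that order (R = Rz(yaw) Ry(pitch) Rx(roll)).
In Python, from plant import bot gives the robot as it stands.
- The arm moves only by the tool servo_tool, never from a script. Its argument "deltas" is a list of rows, each a list of 2 entries, a list of its own where there are three numbers: the shift along the tool's x, y, z in m, then the turn, a rotation vector about the tool's x, y, z in degrees. A call has 1 to 20 rows; each row shifts and turns the commanded pose from where the row before left it, along the tool's axes as they then stand; what a row does not reach is not made up. A row lasts 1/8 s, in which the tool goes at most 62.5 mm and 10.7 degrees, less where a joint would pass 70% of its speed; a pose out of reach is approached as far as the arm can. A call with a gripper value outside its range is refused whole. "fingers" is the opening, from 0 (shut) to 1 (fully open), set as the call begins (left out, the last holds). The fingers move at their own pace and stop on an object; the grip force is fixed at half the most. Time passes only in rows, so rows that do not move let the fingers close. It gives the time, the measured TCP pose, the force, the opening and the grip force at its end, in the units of the state.
- bot.get_obs(): the state, without advancing time (a new reading comes with each control period).
- bot.capture(name): name is "scene" or "top" or "wrist"; returns the picture (420x560x3 uint8, red, green, blue); there is no depth.
- bot.camera_model(name): a dict with "mtx" (3x3 intrinsics, pixels), "dist" ([k1, k2, p1, p2, k3] as OpenCV has them; the pictures are not rectified), "xyz" and "rotation" of the camera in the world. Camera axes: x right, y down, z forward; pixel columns grow to the right and rows downward; lengths in mm; the calibration is good to about 2 mm. A picture is of the moment at which its call begins: read the wrist's pose just before it. camera_model takes no time and is no camera call; for the wrist camera it gives the pose at the moment of the call.
- bot.close_job(): hands the job in; it is judged then, once.
The state is a dict: "time": time; "joint_positions": joint angles; "dq": joint speeds; "tau": joint torques, N m; "tool_pos": TCP position; "tcp_rot": TCP orientation; "contact_force": force on the tool from outside, world axes, zero at the start; "moment": the same for the moment, N m; "grip_width": finger opening in mm; "finger_force": force on a finger pad.
Only numpy, scipy, OpenCV 4.12 (cv2) and the standard library are available. Lean on these libraries where they do the work, as an engineer would, in place of code of your own. Each camera call takes 0.05 s, during which the arm holds its last target. There are 200 camera calls.

## Working session

There is one attempt and no reset: what is moved stays moved. The work goes in short steps, Python scripts to look and compute and a tool call to move; the robot and the scene stay as the last step left them, time stands still between calls to the robot, and variables do not carry over. Pictures are saved under pics/ and viewed, at most 10 in all, crops included, and the job is handed in when it is done.

Besides the shell and the picture viewer there is one more tool, called after ">>>" in YAML: its name, and indented under it one key for each argument. servo_tool: Moves the arm, as the interface text tells. Its arguments: {"type":"object","properties":{"deltas":{"type":"array"},"fingers":{"type":"number"}},"required":["deltas"]}

```bash
ls; mkdir -p pics; python3 - <<'E'
from plant import bot
import cv2,numpy as np
o=bot.get_obs();print(o)
for n in("scene","top"):
    cv2.imwrite(f"pics/{n}0.png",bot.capture(n)[:,:,::-1]); print(n,bot.camera_model(n))
E
```

```text
pics
{'time': 0.0, 'joint_positions': array([-1.26997565e+00,  3.42694964e-01,  1.52500697e+00,  5.91219968e-06,
        1.27541251e+00, -1.45955001e-01]), 'dq': array([-3.44739054e-04, -8.72100960e-04,  4.99383650e-04, -4.75399739e-06,
       -1.83200135e-03, -6.21192474e-04]), 'tau': array([-3.80750702e-03, -4.31262946e+01, -2.44222087e+01,  7.15118204e-02,
        5.60399517e-02, -1.32163213e-04]), 'tool_pos': array([ 226.73841637, -473.00873508,  194.26292189]), 'tcp_rot': array([-3.14008787e+00, -2.26918524e-04,  4.46773780e-01]), 'contact_force': array([-0.05002878,  0.09458081, -0.6935494 ]), 'moment': array([-0.03682694,  0.01877901, -0.02236763]), 'finger_force': 0.0, 'grip_width': 92.09074811451863}
scene {'mtx': array([[493.00605525,   0.        , 281.50483043],
       [  0.        , 493.00605525, 209.57978142],
       [  0.        ,   0.        ,   1.        ]]), 'dist': array([-0.10505432,  0.        ,  0.        ,  0.        ,  0.        ]), 'xyz': array([1021.54207947,  776.51660462,  839.01035628]), 'rotation': array([-2.2362644 ,  0.01164459,  2.63054864])}
top {'mtx': array([[474.46518492,   0.        , 279.04094203],
       [  0.        , 474.46518492, 203.48188052],
       [  0.        ,   0.        ,   1.        ]]), 'dist': array([-0.13727224,  0.        ,  0.        ,  0.        ,  0.        ]), 'xyz': array([ 430.86151144,  -34.54884946, 1275.93837776]), 'rotation': array([-2.99498639,  0.00890333, -1.57174698])}
```

View pics/scene0.png

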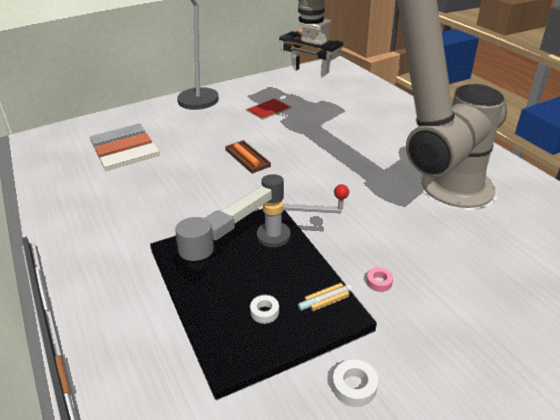

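View pics/top0.png

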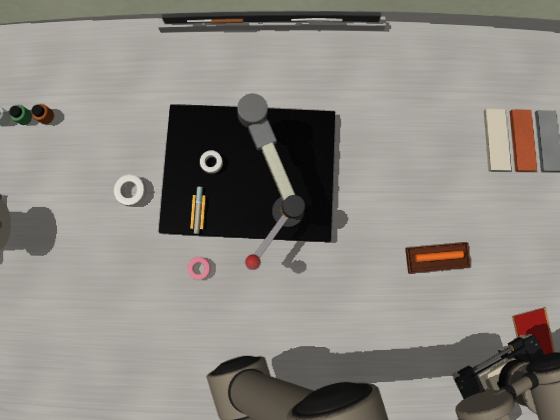

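The scene shows the boom parked right, with the head at (195,238), the red ball at (341,191) and the small white ring on granite at (264,309). The larger ring (355,382) is off the plate and the pink one is at (380,279). In the top view the ball is at (252,262), the gauge at (211,161), the head at (252,109) and the plate corners at about (170,105), (335,111), (330,241), (160,233).

```bash
cat > h.py <<'E'
import cv2,numpy as np
from scipy.spatial.transform import Rotation as R
from plant import bot
def cam(n):
    m=bot.camera_model(n); return m['mtx'],m['dist'],m['xyz'],R.from_euler('xyz',m['rotation']).as_matrix()
def ray(c,uv):
    p=cv2.undistortPoints(np.array(uv,float).reshape(-1,1,2),c[0],c[1]).reshape(-1,2)
    return np.c_[p,np.ones(len(p))]@c[3].T
def onz(c,uv,z):
    d=ray(c,uv); return c[2]+d*((z-c[2][2])/d[:,2])[:,None]
def proj(c,X):
    X=np.array(X,float).reshape(-1,3)
    return cv2.projectPoints((X-c[2])@c[3],np.zeros(3),np.zeros(3),c[0],c[1])[0].reshape(-1,2)
def tri(c1,u1,c2,u2):
    d1=ray(c1,u1)[0];d2=ray(c2,u2)[0]
    s=np.linalg.lstsq(np.c_[d1,-d2],c2[2]-c1[2],rcond=None)[0]
    a=c1[2]+s[0]*d1;b=c2[2]+s[1]*d2; return (a+b)/2,np.linalg.norm(a-b)
def cen(m,near=None):
    n,l,s,c=cv2.connectedComponentsWithStats(m.astype('uint8'))
    k=[i for i in range(1,n) if s[i,4]>15]
    i=min(k,key=lambda i:np.hypot(*(c[i]-near))) 
    return c[i],s[i]
E
python3 - <<'E'
from h import *
C={};I={};hint={'top':((252,262),(211,161)),'scene':((341,191),(264,309))}
ball={};ring={}
for n in('scene','top'):
    C[n]=cam(n);im=cv2.imread(f'pics/{n}0.png').astype(int);b,g,r=im[...,0],im[...,1],im[...,2]
    ball[n]=cen((r>90)&(g<70)&(b<70)&(r>2*g),hint[n][0])
    ring[n]=cen((im.min(2)>110)&(im.max(2)-im.min(2)<40),hint[n][1])
    print(n,ball[n],ring[n], 'nadir',proj(C[n],[C[n][2]*[1,1,0]+[0,0,1]]))
    m=(im.max(2)<25).astype('uint8'); m=cv2.morphologyEx(m,cv2.MORPH_OPEN,np.ones((5,5)))
    nn,l,s,c=cv2.connectedComponentsWithStats(m)
    near=(200,190) if n=='top' else (240,330)
    i=max(range(1,nn),key=lambda i:s[i,4]*(np.hypot(*(c[i]-near))<120))
    h=cv2.convexHull(np.argwhere(l==i)[:,::-1].astype(np.int32)); p=cv2.approxPolyDP(h,6,True).reshape(-1,2)
    print(s[i],p.tolist());print('z30',onz(C[n],p,30).round(0).tolist());print('z0',onz(C[n],p,0).round(0).tolist())
print(tri(C['top'],ball['top'][0],C['scene'],ball['scene'][0]))
print(tri(C['top'],ring['top'][0],C['scene'],ring['scene'][0]))
for n in C: print(onz(C[n],ring[n][0],52),onz(C[n],ring[n][0],45))
E
```

```text
scene (array([341.02702703, 191.72297297]), array([335, 185,  14,  14, 148], dtype=int32)) (array([264.18267717, 308.48346457]), array([250, 295,  29,  29, 635], dtype=int32)) nadir [[289.21733336 730.55962145]]
[172 253  35  31 513] [[201, 280], [185, 282], [173, 253], [206, 268]]
z30 [[810.0, 7.0, 30.0], [844.0, -6.0, 30.0], [835.0, -111.0, 30.0], [785.0, -24.0, 30.0]]
z0 [[802.0, -22.0, 0.0], [837.0, -35.0, -0.0], [828.0, -144.0, 0.0], [776.0, -53.0, 0.0]]
top (array([252.05755396, 260.91366906]), array([246, 255,  14,  13, 139], dtype=int32)) (array([210.47080292, 160.81021898]), array([200, 150,  22,  22, 274], dtype=int32)) nadir [[283.29835149 273.33363701]]
[  160   105   119   133 11678] [[264, 237], [160, 231], [171, 105], [236, 107], [278, 192]]
z30 [[526.0, 16.0, 30.0], [542.0, 293.0, 30.0], [893.0, 277.0, 30.0], [884.0, 95.0, 30.0], [646.0, -21.0, 30.0]]
z0 [[528.0, 17.0, 0.0], [544.0, 301.0, 0.0], [904.0, 284.0, 0.0], [895.0, 98.0, 0.0], [651.0, -21.0, 0.0]]
(array([459.33928464,  38.19296958, 168.57376525]), np.float64(0.5996547918698268))
(array([728.69639704, 160.12778402,  41.79869038]), np.float64(0.9460657990344497))
[[732.07544936 168.31095709  52.        ]] [[729.50081182 162.90132112  45.        ]]
[[726.63736946 158.27174047  52.        ]] [[728.32898322 159.37452813  45.        ]]
```

```bash
python3 - <<'E'
from h import *
from scipy.optimize import least_squares
c=cam('top');im=cv2.imread('pics/top0.png');g=im.max(2).astype(float)
# subpixel edge crossings, dark inside, at level 55
def cross(line):
    for i in range(len(line)-1):
        if line[i]>=60>line[i+1]: return i+(line[i]-60)/(line[i]-line[i+1])
E={}
E['far']=[(u,95+cross(g[95:125,u])) for u in list(range(180,232,4))+list(range(275,328,4))]
E['left']=[(150+cross(g[v,150:190]),v) for v in range(112,226,4) if not 170<v<210]
E['right']=[(350-cross(g[v,350:315:-1]),v) for v in range(118,200,4)]
E['near']=[(u,250-cross(g[250:222:-1,u])) for u in list(range(170,235,4))]
z={'far':30,'left':30,'right':30,'near':0}
W={k:onz(c,v,z[k])[:,:2] for k,v in E.items()}
def res(p):
    s,co=np.sin(p[2]),np.cos(p[2]);f=lambda w:(w-p[:2])@np.array([[co,-s],[s,co]])
    return f
def F(p):
    f=res(p);return np.r_[f(W['far'])[:,0]-290,f(W['left'])[:,1]-350,f(W['right'])[:,1]+110,f(W['near'])[:,0]+70]
r=least_squares(F,[587,-59,-.045],loss='soft_l1');p=r.x;print(p)
f=res(p)
for k,i,t in(('far',0,290),('left',1,350),('right',1,-110),('near',0,-70)):
    e=f(W[k])[:,i]-t;print(k,e.mean().round(2),e.std().round(2))
M=R.from_euler('z',p[2])*R.from_euler('z',1.05)*R.from_euler('y',-.09)
P=np.array([p[0],p[1],120])
kn=lambda a:P+M.apply([160*np.cos(a),160*np.sin(a),48])
le=lambda b:P+M.apply([250*np.cos(b),250*np.sin(b),-12])
print('knob pred',kn(1.49)); 
G=np.array([728.5,159.8])
bb=np.linspace(-.6,.6,121);d=[np.hypot(*(le(b)[:2]-G)) for b in bb];print('gauge b',bb[np.argmin(d)],min(d),bb[np.array(d)<45][[0,-1]])
print('lens',le(-.6),le(.6)); print('top of head px',proj(c,P+M.apply([250*np.cos(-.6),250*np.sin(-.6),30])))
for a in(1.49,2.09,2.36,2.69):print(a,kn(a))
E
```

```text
[ 5.88046932e+02 -5.33519869e+01 -5.52698534e-02]
far -0.78 0.53
left -1.01 0.65
right 0.81 0.48
near 1.58 0.3
knob pred [458.96248935  40.68790791 168.96636451]
gauge b -0.010000000000000009 5.27129817939982 [-0.18  0.17]
lens [818.95464171  42.99195193 126.59355912] [582.19666485 196.78057662 126.59355912]
top of head px [[252.47961319 113.43554073]]
1.49 [458.96248935  40.68790791 168.96636451]
2.09 [426.13050404 -47.60734558 160.67025285]
2.36 [429.56772437 -90.42883581 157.59851115]
2.69 [ 449.03964368 -139.17320938  154.86676906]
```

>>> servo_tool:
  deltas:
    - [[0,0,-0.016],[0,0,6.4]]
    - [[0,0,-0.016],[0,0,6.4]]
    - [[0,0,-0.016],[0,0,6.4]]
    - [[0,0,-0.016],[0,0,6.4]]
    - [[0.0165,-0.0365,0],[0,0,0]]
    - [[0.0165,-0.0365,0],[0,0,0]]
    - [[0.0165,-0.0365,0],[0,0,0]]
    - [[0.0165,-0.0365,0],[0,0,0]]
    - [[0.0165,-0.0365,0],[0,0,0]]
    - [[0.0165,-0.0365,0],[0,0,0]]
    - [[0.0165,-0.0365,0],[0,0,0]]
    - [[0.0165,-0.0365,0],[0,0,0]]
    - [[0.0165,-0.0365,0],[0,0,0]]
    - [[0.0165,-0.0365,0],[0,0,0]]
    - [[0.0165,-0.0365,0],[0,0,0]]
    - [[0.0165,-0.0365,0],[0,0,0]]
    - [[0.0165,-0.0365,0],[0,0,0]]
    - [[0.0165,-0.0365,0],[0,0,0]]
    - [[0,0,0],[0,0,0]]
    - [[0,0,0],[0,0,0]]
  fingers: 1

```text
time: 2.6
tool_pos: [457.4, 37.2, 258.6]
tcp_rot: [3.141, 0.001, 0.0]
contact_force: [0.3, 0.1, -0.2]
grip_width: 92.0
finger_force: 0.0
```

```bash
cat >> h.py <<'E'
P=np.array([588.0,-54.5,120]);M=R.from_euler('z',-.0553)*R.from_euler('z',1.05)*R.from_euler('y',-.09)
kn=lambda a:P+M.apply([160*np.cos(a),160*np.sin(a),48])
OFF=np.array([459.3,38.2,168.6])-kn(1.49)
def boom(n,im=None,c=None):
    """boom angle from bright beam pixels, radius 70-165 mm on beam-top plane"""
    if im is None: im=bot.capture(n)
    c=c or cam(n); v,u=np.mgrid[0:420,0:560]
    nrm=M.apply([0,0,1]);o=P+14*nrm
    d=ray(c,np.c_[u.ravel(),v.ravel()]);X=c[2]+d*(((o-c[2])@nrm)/(d@nrm))[:,None]
    q=M.inv().apply(X-P);r=np.hypot(q[:,0],q[:,1]);t=np.arctan2(q[:,1],q[:,0])
    g=im.reshape(-1,3).astype(int)
    w=np.clip((g.min(1)-60)/80.,0,1)*((r>75)&(r<150)&(abs(t)<.8))
    return (w*t).sum()/w.sum(), int(w.sum())
E
python3 - <<'E'
from h import *
o=bot.get_obs();print(o['time'],o['tool_pos'],o['tcp_rot'])
for n in('top','scene'):
    im=bot.capture(n);cv2.imwrite(f'pics/{n}1.png',im[...,::-1]);print(n,boom(n,im))
print(OFF)
E
```

```text
2.6 [457.44148067  37.20126936 258.55800467] [3.14114947e+00 1.01434279e-03 4.23899983e-04]
top (np.float64(-0.6275383447767121), 379)
scene (np.float64(0.1447932434298949), 677)
[ 0.38160757 -1.34378626 -0.36636451]
```

View pics/top1.png

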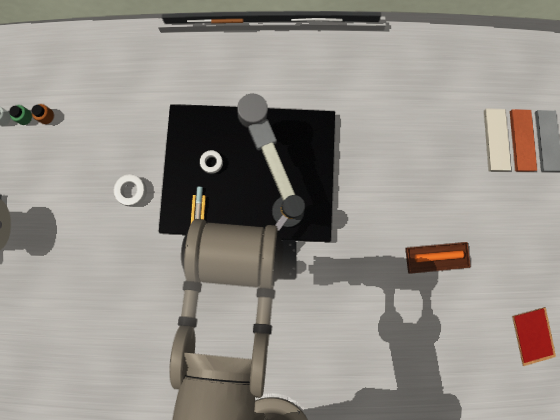

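The arm (wrist at about (235,255)) stays clear of the beam from (265,145) to (290,195). The boom is still parked.

```bash
python3 - <<'E'
from h import *
im=cv2.imread('pics/top1.png')[...,::-1]
print(im[170,268:292].tolist());print(im[250,200:260:15].tolist());print(im[225,195:260:10].tolist())
E
```

```text
[[14, 13, 13], [39, 38, 35], [87, 85, 76], [156, 154, 136], [198, 195, 174], [203, 201, 180], [202, 201, 180], [200, 198, 177], [199, 197, 177], [198, 195, 174], [198, 194, 174], [197, 194, 173], [196, 193, 173], [196, 193, 173], [195, 193, 171], [181, 179, 158], [122, 120, 106], [31, 30, 28], [14, 14, 15], [14, 13, 14], [13, 13, 13], [13, 14, 14], [11, 12, 13], [14, 14, 13]]
[[144, 134, 117], [145, 135, 118], [141, 131, 115], [139, 128, 112]]
[[101, 93, 80], [97, 89, 76], [85, 78, 67], [80, 73, 64], [72, 67, 57], [29, 27, 26], [18, 17, 18]]
```

>>> servo_tool:
  deltas:
    - [[0.002,-0.001,0.018],[0,0,0]]
    - [[0,0,0.018],[0,0,0]]
    - [[0,0,0.018],[0,0,0]]
    - [[0,0,0.018],[0,0,0]]
    - [[0,0,0.018],[0,0,0]]
    - [[0,0,0.018],[0,0,0]]
    - [[0,0,0],[0,0,0]]

```text
time: 3.58
tool_pos: [458.8, 37.7, 150.1]
tcp_rot: [-3.142, 0.003, -0.002]
contact_force: [-0.5, -0.3, -0.1]
grip_width: 91.9
finger_force: 0.0
```

```bash
python3 - <<'E'
from h import *
im=bot.capture('scene')[...,::-1];cv2.imwrite('pics/s2.png',cv2.resize(im[60:320,130:480],None,fx=2,fy=2))
E
```

```text
(no output)
```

View pics/s2.png

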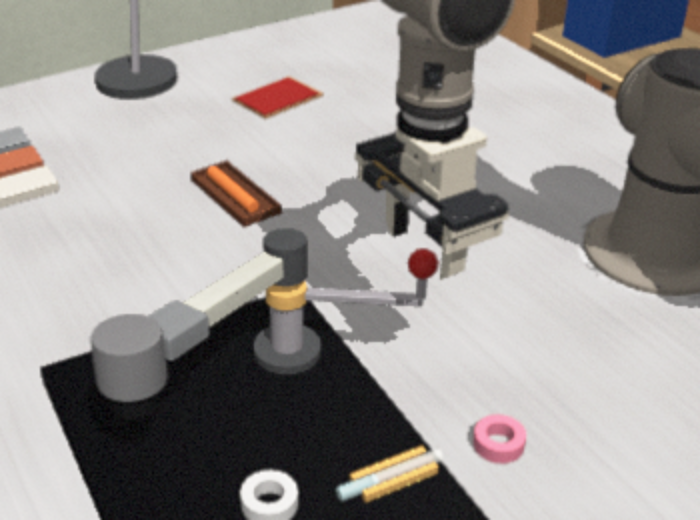

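>>> servo_tool:
  deltas:
    - [[0,0,0],[0,0,0]]
    - [[0,0,0],[0,0,0]]
    - [[0,0,0],[0,0,0]]
    - [[0,0,0],[0,0,0]]
    - [[0,0,0],[0,0,0]]
    - [[0,0,0],[0,0,0]]
  fingers: 0

```text
time: 4.38
tool_pos: [459.9, 38.6, 150.9]
tcp_rot: [3.142, -0.0, 0.0]
contact_force: [-0.2, -0.1, 0.3]
grip_width: 36.6
finger_force: 0.0
```

```bash
sed -i "s/'BIAS',0.028/'BIAS',0.0326/" mpc.py; python3 - <<'E'
from mpc import *
A=np.linspace(-.6,.08,16);p=np.array([kn(2.09+a)+OFF for a in A])
cur=p[0].copy();out=[]
for q in p[1:]:
    d=np.round((q-cur)*2)/2;cur+=d;out.append([[d[0]/1e3,-d[1]/1e3,-d[2]/1e3],[0,0,0]])
print(json.dumps(out))
E
```

```text
[[[-0.0045, 0.006, 0.0005], [0, 0, 0]], [[-0.004, 0.006, 0.001], [0, 0, 0]], [[-0.0035, 0.006, 0.0005], [0, 0, 0]], [[-0.0035, 0.0065, 0.0005], [0, 0, 0]], [[-0.003, 0.0065, 0.001], [0, 0, 0]], [[-0.003, 0.0065, 0.0005], [0, 0, 0]], [[-0.0025, 0.0065, 0.0005], [0, 0, 0]], [[-0.0025, 0.007, 0.0005], [0, 0, 0]], [[-0.0015, 0.007, 0.001], [0, 0, 0]], [[-0.002, 0.007, 0.0005], [0, 0, 0]], [[-0.001, 0.007, 0.0005], [0, 0, 0]], [[-0.001, 0.0075, 0.0005], [0, 0, 0]], [[-0.0005, 0.007, 0.0005], [0, 0, 0]], [[-0.0005, 0.0075, 0.0005], [0, 0, 0]], [[-0.0, 0.007, 0.001], [0, 0, 0]]]
```

>>> servo_tool:
  deltas:
    - [[0,0,0],[0,0,0]]
    - [[0,0,0],[0,0,0]]
    - [[-0.0045,0.006,0.0005],[0,0,0]]
    - [[-0.004,0.006,0.001],[0,0,0]]
    - [[-0.0035,0.006,0.0005],[0,0,0]]
    - [[-0.0035,0.0065,0.0005],[0,0,0]]
    - [[-0.003,0.0065,0.001],[0,0,0]]
    - [[-0.003,0.0065,0.0005],[0,0,0]]
    - [[-0.0025,0.0065,0.0005],[0,0,0]]
    - [[-0.0025,0.007,0.0005],[0,0,0]]
    - [[-0.0015,0.007,0.001],[0,0,0]]
    - [[-0.002,0.007,0.0005],[0,0,0]]
    - [[-0.001,0.007,0.0005],[0,0,0]]
    - [[-0.001,0.0075,0.0005],[0,0,0]]
    - [[-0.0005,0.007,0.0005],[0,0,0]]
    - [[-0.0005,0.0075,0.0005],[0,0,0]]
    - [[0,0.007,0.001],[0,0,0]]
  fingers: 0

```text
time: 6.6
tool_pos: [430.8, -63.7, 144.3]
tcp_rot: [3.139, -0.01, -0.0]
contact_force: [4.7, 0.9, 17.8]
grip_width: 0.6
finger_force: 8.8
```

```bash
time python3 mpc.py 0 3.5 8 28
```

```text
t=6.85 A=0.083 b=-0.600 v=0.000 | local b=-0.600 v=0.000 s=1.000 rms=0.2e-3  F=[ 4.6  1.2 16.7] z=[430.8 -63.6 144.4]
A [0.083 0.083 0.083 0.083 0.083 0.083 0.083 0.083 0.083 0.083 0.083 0.083
 0.083 0.083 0.083] 
b [-0.6 -0.6 -0.6 -0.6 -0.6 -0.6 -0.6 -0.6 -0.6 -0.6 -0.6 -0.6 -0.6 -0.6
 -0.6]
[[[-0.002, -0.0, 0.002], [0, 0, 0]], [[0.0, -0.0, -0.0], [0, 0, 0]], [[0.0, -0.0, -0.0], [0, 0, 0]], [[0.0, -0.0, -0.0], [0, 0, 0]], [[0.0, -0.0, -0.0], [0, 0, 0]], [[0.0, -0.0, -0.0], [0, 0, 0]], [[0.0, -0.0, -0.0], [0, 0, 0]], [[0.0, -0.0, -0.0], [0, 0, 0]]]
real	0m3.025s
user	0m2.875s
sys	0m0.192s
```

```bash
rm log.json; python3 - <<'E'
from h import *
im=bot.capture('scene')[...,::-1];cv2.imwrite('pics/s3.png',cv2.resize(im[100:300,200:480],None,fx=2.8,fy=2.8))
E
```

```text
(no output)
```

View pics/s3.png

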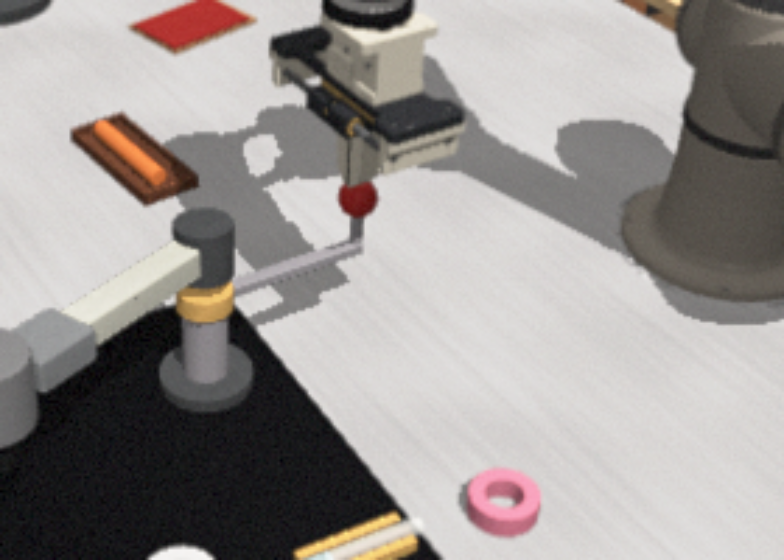

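The fingers are shut, with the ball (358,198 in the crop) in front of or under the tips rather than between them. I'll check the geometry by triangulating it.

```bash
python3 - <<'E'
from mpc import *
o=bot.get_obs();c=cam('scene');t=o['tool_pos'];print(t,o['contact_force'],o['grip_width'])
im=bot.capture('scene').astype(int);r,g,b=im[...,0],im[...,1],im[...,2]
u=proj(c,t)[0]
uv,s=cen((r>90)&(g<70)&(b<70)&(r>2*g),u);print('scene ball',uv,s,'tcp px',u)
for z in(120,130,150,164):print(z,onz(c,[uv],z)[0])
w=bot.capture('wrist');wc=cam('wrist');wi=w.astype(int)
print('wrist cam',wc[2],'tcp px',proj(wc,t))
try:
    uw,sw=cen((wi[...,0]>90)&(wi[...,1]<70)&(wi[...,0]>2*wi[...,1]),proj(wc,t)[0]);print('wrist ball',uw,sw,tri(c,uv,wc,uw))
except Exception as e:print(e)
print('kn pred',kn(2.09+Aof(t))+OFF)
cv2.imwrite('pics/w3.png',w[...,::-1])
E
```

```text
[430.85157497 -63.51497619 144.39005658] [ 3.34993392  0.74579727 16.25488847] 0.4589189065478461
scene ball [327.24528302 170.50943396] [322 165  12  12 106] tcp px [326.45268701 175.46419983]
120 [ 395.53852757 -111.31017974  120.        ]
130 [404.24498842 -98.96227993 130.        ]
150 [421.65791012 -74.26648031 150.        ]
164 [433.84695531 -56.97942057 164.        ]
wrist cam [508.40505372 -61.5950824  335.0702582 ] tcp px [[276.02427673 243.44109856]]
wrist ball [274.19888268 242.53184358] [247 230  55  27 895] (array([434.59654847, -61.12257103, 160.37122104]), np.float64(6.617652860312739))
kn pred [426.28601675 -63.33865815 159.29276219]
```

View pics/w3.png

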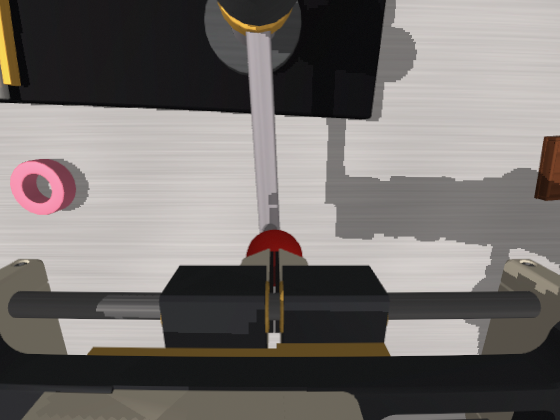

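```bash
python3 - <<'E'
from h import *
print(bot.camera_model('wrist'))
w=cv2.imread('pics/w3.png')[215:295,225:325]; s=bot.capture('scene')[...,::-1][130:200,290:390]
a=cv2.resize(w,(500,400),interpolation=cv2.INTER_CUBIC)
b=cv2.resize(s,(570,400),interpolation=cv2.INTER_CUBIC)
cv2.imwrite('pics/z4.png',cv2.resize(np.hstack([a,b]),(800,300)))
E
```

```text
{'mtx': array([[301.59197761,   0.        , 273.92626099],
       [  0.        , 301.59197761, 214.27613139],
       [  0.        ,   0.        ,   1.        ]]), 'dist': array([-0.030306,  0.      ,  0.      ,  0.      ,  0.      ]), 'xyz': array([508.40505372, -61.5950824 , 335.0702582 ]), 'rotation': array([ 2.85175190e+00, -2.85126807e-03, -1.57143527e+00])}
```

View pics/z4.png

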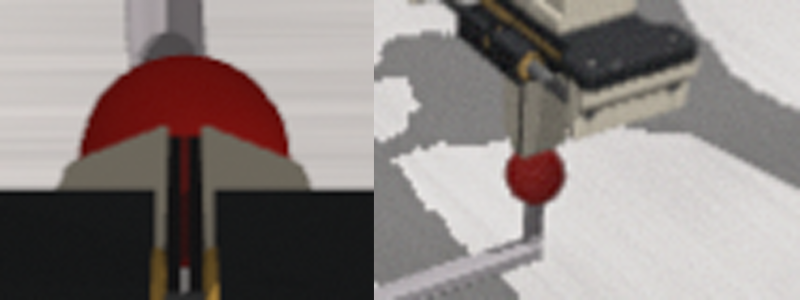

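The tan fingertips lie over the ball in the wrist view and touch its top in the scene view, so the real tips are higher than the reported TCP suggests. I'll lift off with the boom still parked and triangulate the shut tips.

>>> servo_tool:
  deltas:
    - [[0,0,-0.03],[0,0,0]]
    - [[0,0,-0.03],[0,0,0]]
    - [[0,0,-0.03],[0,0,0]]
    - [[0,0,0],[0,0,0]]

```text
time: 7.55
tool_pos: [428.1, -62.9, 233.3]
tcp_rot: [3.14, -0.005, 0.0]
contact_force: [0.5, -0.3, -0.4]
grip_width: 0.5
finger_force: 0.0
```

```bash
python3 - <<'E'
from h import *
o=bot.get_obs();print(o['time'],o['tool_pos'],o['contact_force'],o['grip_width'])
w=bot.capture('wrist');s=bot.capture('scene');wc=cam('wrist');c=cam('scene')
t=o['tool_pos'];pw=proj(wc,[t,t+[0,0,30]]);ps=proj(c,[t,t+[0,0,30]]);print(pw,ps)
w=w.copy();s=s.copy()
x,y=ps[0].round().astype(int);s5=cv2.resize(s[y-50:y+30,x-50:x+50],(400,320),interpolation=cv2.INTER_CUBIC)
x2,y2=pw[0].round().astype(int);w5=cv2.resize(w[y2-40:y2+40,x2-50:x2+50],(400,320),interpolation=cv2.INTER_CUBIC)
for im,p,x0,y0 in((s5,ps,x-50,y-50),(w5,pw,x2-50,y2-40)):
    for q in p: cv2.circle(im,tuple(((q-[x0,y0])*4).astype(int).tolist()),3,(0,255,0),1)
print('origins',x-50,y-50,x2-50,y2-40)
cv2.imwrite('pics/t5.png',np.hstack([s5,w5])[...,::-1])
print('boom')
E
```

```text
7.55 [428.08731695 -62.85918468 233.32874129] [ 0.53122116 -0.27606109 -0.43423111] 0.4797069786823365
[[276.70102825 242.75546981]
 [277.16555235 262.85854934]] [[329.16620831 144.52087141]
 [329.74568994 133.52455842]]
origins 279 95 227 203
boom
```

View pics/t5.png

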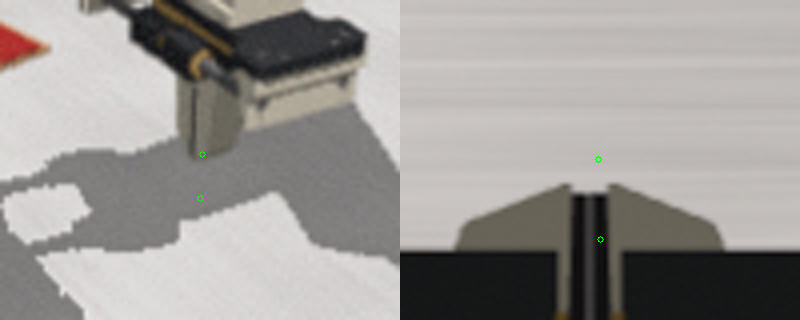

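```bash
python3 - <<'E'
from h import *
t=bot.get_obs()['tool_pos'];wc=cam('wrist');c=cam('scene')
for ws in(250,251.5):
  for ss in(133.5,135): 
    X,e=tri(wc,[274.7,ws],c,[329.5,ss]);print((X-t).round(1),round(e,1))
im=bot.capture('scene').astype(int);r,g,b=im[...,0],im[...,1],im[...,2]
us,s1=cen((r>90)&(g<70)&(b<70)&(r>2*g),(330,170));print(us,s1)
w=bot.capture('wrist').astype(int);uw,sw=cen((w[...,0]>90)&(w[...,1]<70)&(w[...,2]<70)&(w[...,0]>2*w[...,1]),(100,200));print(uw,sw)
print(tri(wc,uw,c,us)); t=bot.capture('top');from mpc import *
print(boom('top',t))
E
```

```text
[ 7.2  2.  33.9] 5.9
[ 6.1  1.7 29.7] 4.5
[ 6.7  1.8 33.9] 5.1
[ 5.5  1.6 29.7] 3.7
[340.89333333 191.32      ] [334 185  15  14 150]
[154.10797459 179.99435427] [ 133  160   44   41 1417]
(array([459.64775104,  39.51591798, 170.9214435 ]), np.float64(1.3753510426415159))
(np.float64(-0.6327189690060953), 339)
```

>>> servo_tool:
  deltas:
    - [[0.008,-0.025,0],[0,0,0]]
    - [[0.008,-0.025,0],[0,0,0]]
    - [[0.008,-0.025,0],[0,0,0]]
    - [[0.008,-0.026,0],[0,0,0]]
    - [[0,0,0.01],[0,0,0]]
    - [[0,0,0.02],[0,0,0]]
    - [[0,0,0.02],[0,0,0]]
    - [[0,0,0.02],[0,0,0]]
    - [[0,0,0.02],[0,0,0]]
    - [[0,0,0.016],[0,0,0]]
    - [[0,0,0.01],[0,0,0]]
    - [[0,0,0],[0,0,0]]
  fingers: 1

```text
time: 9.3
tool_pos: [458.1, 38.1, 114.5]
tcp_rot: [3.142, 0.002, -0.0]
contact_force: [0.2, -0.1, 0.1]
grip_width: 91.7
finger_force: 0.0
```

>>> servo_tool:
  deltas:
    - [[0,0,0],[0,0,0]]
    - [[0,0,0],[0,0,0]]
    - [[0,0,0],[0,0,0]]
    - [[0,0,0],[0,0,0]]
    - [[0,0,0],[0,0,0]]
    - [[0,0,0],[0,0,0]]
    - [[0,0,0],[0,0,0]]
    - [[0,0,0],[0,0,0]]
  fingers: 0

```text
time: 10.3
tool_pos: [458.8, 38.5, 115.4]
tcp_rot: [3.142, 0.0, -0.0]
contact_force: [-0.4, 0.5, -0.2]
grip_width: 34.6
finger_force: 30.0
```

```bash
python3 - <<'E'
from h import *
s=bot.capture('scene')[130:220,280:400];w=bot.capture('wrist')[200:300,210:343]
cv2.imwrite('pics/g6.png',np.hstack([cv2.resize(s,(400,300),interpolation=2),cv2.resize(w,(400,300),interpolation=2)])[...,::-1])
o=bot.get_obs();print(o['time'],o['tool_pos'],o['contact_force'],o['grip_width'],o['finger_force'])
E
```

```text
10.4 [458.86188699  38.54147392 115.41509171] [-0.32082266 -0.05448854  0.58259822] 34.7932607290034 30.000035762786865
```

View pics/g6.png

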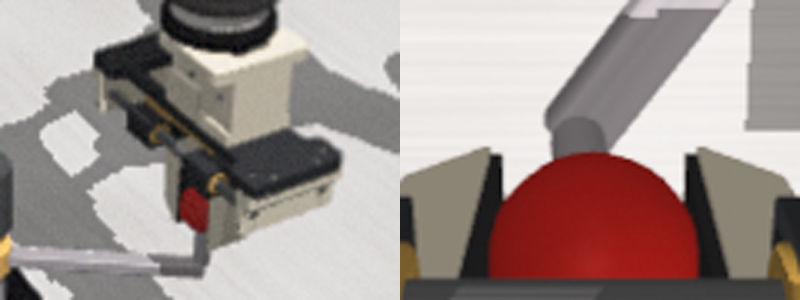

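```bash
rm -f log.json; python3 - <<'E'
s=open('mpc.py').read()
s=s.replace('[0,0,19]','[0,0,53.4]')
s=s.replace("        u=least_squares(cost,np.zeros(H//2)","""        ac=np.gradient(np.gradient(ref,.125),.125);Ai=ref+(.16*s*ac-s*.62*np.sin(ref)+.006*np.sign(target-b))/.4
        u0=np.zeros(H//2);a=A1
        for i in range(H//2):
            u0[i]=np.clip((Ai[min(2*i+3,H)]-a)/2,-vmax,vmax);a+=2*u0[i]
        u=least_squares(cost,u0""")
open('mpc.py','w').write(s)
E
```

>>> servo_tool:
  deltas:
    - [[-0.0045,0.006,0.0005],[0,0,0]]
    - [[-0.004,0.006,0.001],[0,0,0]]
    - [[-0.0035,0.006,0.0005],[0,0,0]]
    - [[-0.0035,0.0065,0.0005],[0,0,0]]
    - [[-0.003,0.0065,0.001],[0,0,0]]
    - [[-0.003,0.0065,0.0005],[0,0,0]]
    - [[-0.0025,0.0065,0.0005],[0,0,0]]
    - [[-0.0025,0.007,0.0005],[0,0,0]]
    - [[-0.0015,0.007,0.001],[0,0,0]]
    - [[-0.002,0.007,0.0005],[0,0,0]]
    - [[-0.001,0.007,0.0005],[0,0,0]]
    - [[-0.001,0.0075,0.0005],[0,0,0]]
    - [[-0.0005,0.007,0.0005],[0,0,0]]
    - [[-0.0005,0.0075,0.0005],[0,0,0]]
    - [[0,0.007,0.001],[0,0,0]]
    - [[0,0.007,0.0005],[0,0,0]]
    - [[0.0005,0.007,0.0005],[0,0,0]]
    - [[0,0,0],[0,0,0]]

```text
time: 12.65
tool_pos: [429.7, -76.7, 105.4]
tcp_rot: [-3.141, -0.007, -0.002]
contact_force: [14.5, 4.0, -5.7]
grip_width: 34.4
finger_force: 30.0
```

```bash
python3 mpc.py 0 4 8 32
```

```text
t=12.90 A=0.166 b=-0.600 v=0.000 | local b=-0.600 v=-0.000 s=1.000 rms=0.2e-3  F=[14.6  4.5 -5.4] z=[429.7 -76.2 105.5]
A [ 0.166  0.266  0.366  0.439  0.407  0.338  0.282  0.241  0.198  0.142
  0.079  0.02  -0.024 -0.047 -0.048 -0.032 -0.011] 
b [-0.6   -0.6   -0.598 -0.583 -0.548 -0.496 -0.434 -0.368 -0.299 -0.231
 -0.166 -0.108 -0.062 -0.03  -0.01  -0.001  0.   ]
[[[-0.001, 0.008, 0.001], [0, 0, 0]], [[0.0015, 0.008, 0.0005], [0, 0, 0]], [[0.002, 0.0075, 0.0005], [0, 0, 0]], [[0.002, 0.008, 0.0005], [0, 0, 0]], [[0.002, 0.0055, 0.0005], [0, 0, 0]], [[0.002, 0.0055, 0.0], [0, 0, 0]], [[-0.001, -0.0025, 0.0], [0, 0, 0]], [[-0.0005, -0.0025, -0.0], [0, 0, 0]]]
```

>>> servo_tool:
  deltas:
    - [[0.003,0.008,0.001],[0,0,0]]
    - [[0.0015,0.008,0.0005],[0,0,0]]
    - [[0.002,0.0075,0.0005],[0,0,0]]
    - [[0.002,0.008,0.0005],[0,0,0]]

```text
time: 13.4
tool_pos: [437.0, -107.5, 103.1]
tcp_rot: [-3.14, -0.005, -0.001]
contact_force: [11.3, 6.6, -0.5]
grip_width: 34.4
finger_force: 30.0
```

```bash
sed -i 's|cur=o\[.tool_pos.\].copy();cur=pos\[0\]+np.clip(cur-pos\[0\],-2,2)|cur=pos[0].copy()|' mpc.py; python3 - <<'E'
import json;L=json.load(open('log.json'));L[-1]['rows']=L[-1]['rows'][:4];json.dump(L,open('log.json','w'))
E
python3 mpc.py 0 4 6 32
```

```text
t=13.65 A=0.369 b=-0.598 v=0.013 | local b=-0.599 v=0.003 s=1.077 rms=0.5e-3  F=[9.1 6.4 0.7] z=[ 436.9 -107.3  103.1]
A [ 0.369  0.398  0.424  0.437  0.428  0.399  0.353  0.294  0.227  0.156
  0.086  0.025 -0.021 -0.045 -0.048 -0.034 -0.015] 
b [-0.598 -0.593 -0.581 -0.56  -0.526 -0.48  -0.423 -0.359 -0.29  -0.223
 -0.159 -0.104 -0.06  -0.029 -0.01  -0.001  0.   ]
[[[0.0005, 0.002, 0.0], [0, 0, 0]], [[0.001, 0.0025, 0.0005], [0, 0, 0]], [[0.0005, 0.002, -0.0], [0, 0, 0]], [[0.001, 0.002, -0.0], [0, 0, 0]], [[0.0005, 0.0005, 0.0], [0, 0, 0]], [[0.0, 0.001, 0.0], [0, 0, 0]]]
```

>>> servo_tool:
  deltas:
    - [[0.0025,0.002,0],[0,0,0]]
    - [[0.001,0.0025,0.0005],[0,0,0]]
    - [[0.0005,0.002,0],[0,0,0]]
    - [[0.001,0.002,0],[0,0,0]]
    - [[0.0005,0.0005,0],[0,0,0]]
    - [[0,0.001,0],[0,0,0]]

```text
time: 14.4
tool_pos: [440.8, -117.6, 102.4]
tcp_rot: [-3.141, -0.001, -0.0]
contact_force: [5.2, 5.5, 4.4]
grip_width: 34.4
finger_force: 30.0
```

```bash
python3 mpc.py 0 3.5 6 32
```

```text
t=14.65 A=0.440 b=-0.550 v=0.122 | local b=-0.551 v=0.099 s=1.091 rms=0.2e-3  F=[4.2 4.5 5.3] z=[ 440.9 -117.6  102.4]
A [ 0.44   0.361  0.345  0.352  0.34   0.296  0.229  0.156  0.087  0.029
 -0.015 -0.039 -0.044 -0.034 -0.018 -0.003  0.009] 
b [-0.55  -0.514 -0.476 -0.434 -0.386 -0.331 -0.27  -0.208 -0.15  -0.098
 -0.057 -0.028 -0.009 -0.001  0.001  0.    -0.   ]
[[[-0.002, -0.006, -0.0005], [0, 0, 0]], [[-0.0025, -0.006, -0.0], [0, 0, 0]], [[-0.0, -0.001, -0.0005], [0, 0, 0]], [[-0.0005, -0.0015, 0.0], [0, 0, 0]], [[0.0, 0.0005, 0.0], [0, 0, 0]], [[0.0005, 0.001, 0.0], [0, 0, 0]]]
```

>>> servo_tool:
  deltas:
    - [[-0.002,-0.006,-0.0005],[0,0,0]]
    - [[-0.0025,-0.006,0],[0,0,0]]
    - [[0,-0.001,-0.0005],[0,0,0]]
    - [[-0.0005,-0.0015,0],[0,0,0]]
    - [[0,0.0005,0],[0,0,0]]
    - [[0.0005,0.001,0],[0,0,0]]

```text
time: 15.4
tool_pos: [436.1, -104.9, 103.1]
tcp_rot: [3.141, -0.001, 0.0]
contact_force: [3.5, 2.4, 5.9]
grip_width: 34.6
finger_force: 30.0
```

```bash
python3 mpc.py 0 3 6 32
```

```text
t=15.65 A=0.354 b=-0.385 v=0.213 | local b=-0.386 v=0.194 s=1.090 rms=0.2e-3  F=[3.1 2.8 4.2] z=[ 436.1 -105.   103.1]
A [ 0.354  0.254  0.167  0.139  0.128  0.101  0.059  0.016 -0.013 -0.025
 -0.024 -0.016 -0.007 -0.     0.002  0.001 -0.001] 
b [-0.385 -0.328 -0.271 -0.22  -0.175 -0.133 -0.094 -0.06  -0.034 -0.015
 -0.005 -0.     0.     0.    -0.    -0.    -0.   ]
[[[-0.002, -0.0075, -0.0005], [0, 0, 0]], [[-0.002, -0.008, -0.0005], [0, 0, 0]], [[-0.001, -0.007, -0.0005], [0, 0, 0]], [[-0.001, -0.0065, -0.0005], [0, 0, 0]], [[-0.0005, -0.0025, -0.0], [0, 0, 0]], [[-0.0, -0.002, -0.0], [0, 0, 0]]]
```

Model tracks well (s≈1.09).

>>> servo_tool:
  deltas:
    - [[-0.002,-0.0075,-0.0005],[0,0,0]]
    - [[-0.002,-0.008,-0.0005],[0,0,0]]
    - [[-0.001,-0.007,-0.0005],[0,0,0]]
    - [[-0.001,-0.0065,-0.0005],[0,0,0]]
    - [[-0.0005,-0.0025,0],[0,0,0]]
    - [[0,-0.002,0],[0,0,0]]

```text
time: 16.4
tool_pos: [429.0, -71.8, 105.1]
tcp_rot: [3.141, 0.001, 0.0]
contact_force: [0.4, 0.9, 7.8]
grip_width: 34.5
finger_force: 30.0
```

```bash
python3 mpc.py 0 2.5 6 32
```

```text
t=16.65 A=0.139 b=-0.155 v=0.213 | local b=-0.153 v=0.225 s=1.063 rms=0.6e-3  F=[1.4 0.6 6.6] z=[429.  -72.  105.1]
A [ 0.139  0.047 -0.014 -0.044 -0.052 -0.047 -0.035 -0.022 -0.009 -0.001
  0.003  0.003  0.001 -0.    -0.001 -0.     0.   ] 
b [-0.155 -0.103 -0.058 -0.025 -0.004  0.006  0.008  0.006  0.003  0.001
 -0.    -0.    -0.     0.     0.     0.     0.   ]
[[[-0.0005, -0.0075, -0.0005], [0, 0, 0]], [[-0.0, -0.007, -0.0005], [0, 0, 0]], [[0.0, -0.005, -0.0005], [0, 0, 0]], [[0.0005, -0.005, -0.0005], [0, 0, 0]], [[0.0, -0.002, -0.0], [0, 0, 0]], [[0.0, -0.0025, -0.0], [0, 0, 0]]]
```

>>> servo_tool:
  deltas:
    - [[-0.0005,-0.0075,-0.0005],[0,0,0]]
    - [[0,-0.0075,-0.0005],[0,0,0]]
    - [[0,-0.0055,-0.0005],[0,0,0]]
    - [[0.0005,-0.005,-0.0005],[0,0,0]]
    - [[0,-0.002,0],[0,0,0]]
    - [[0,-0.002,0],[0,0,0]]

```text
time: 17.4
tool_pos: [428.6, -42.6, 107.2]
tcp_rot: [3.14, 0.001, 0.0]
contact_force: [-0.4, -0.6, 10.6]
grip_width: 34.7
finger_force: 30.0
```

```bash
python3 mpc.py 0 2 6 28
```

```text
t=17.65 A=-0.047 b=0.033 v=0.110 | local b=0.038 v=0.156 s=1.034 rms=1.4e-3  F=[-0.7 -1.2  9.4] z=[428.6 -42.7 107.2]
A [-0.047 -0.086 -0.124 -0.131 -0.095 -0.035  0.014  0.034  0.028  0.012
 -0.    -0.005 -0.003 -0.001  0.002] 
b [ 0.033  0.056  0.067  0.064  0.051  0.032  0.014  0.002 -0.002 -0.001
  0.     0.001  0.     0.    -0.   ]
[[[0.0005, -0.003, -0.0005], [0, 0, 0]], [[0.0005, -0.003, -0.0], [0, 0, 0]], [[0.0, -0.003, -0.0005], [0, 0, 0]], [[0.0005, -0.003, -0.0], [0, 0, 0]], [[0.0005, -0.0005, -0.0], [0, 0, 0]], [[-0.0, -0.001, -0.0], [0, 0, 0]]]
```

>>> servo_tool:
  deltas:
    - [[0.0005,-0.005,-0.0015],[0,0,0]]
    - [[0.0005,-0.005,-0.0005],[0,0,0]]
    - [[0.0005,-0.004,-0.001],[0,0,0]]
    - [[0.0005,-0.003,-0.0005],[0,0,0]]
    - [[0.0005,-0.001,0],[0,0,0]]

```text
time: 18.27
tool_pos: [431.3, -23.7, 109.8]
tcp_rot: [-3.141, 0.002, 0.0]
contact_force: [4.0, -0.8, -7.5]
grip_width: 34.6
finger_force: 30.0
```

```bash
python3 - <<'E'
import json,numpy as np;L=json.load(open('log.json'));L[-1]['rows']=(L[-1]['A1']-np.cumsum([5,5,4,3,1])/160).tolist();json.dump(L,open('log.json','w'))
s=open('mpc.py').read()
s=s.replace("s=L[-1]['s'] if L else 1.0","s=L[-1]['s'] if L else 1.0;s=1.075;d=L[-1].get('d',0) if L else 0")
s=s.replace("Af=lambda t:np.interp(t-.03,ht,hA)","Af0=lambda t:np.interp(t-.03,ht,hA)")
s=s.replace("sim(x[:2],x[2],tt,Af)[0]-D[:,1])/.002,(x[2]-s)/.05]","sim(x[:2],x[2],tt,lambda t:Af0(t)+x[3])[0]-D[:,1])/.001,(x[2]-s)/.03,(x[3]-d)/.03]")
s=s.replace("g[0],s],x_scale=[.01,.01,.05],diff_step=1e-4,bounds=([-.62,-1,.8],[.62,1,1.25]))","g[0],s,d],x_scale=[.01,.01,.05,.02],diff_step=1e-3,bounds=([-.62,-1,.8,-.2],[.62,1,1.25,.2]))")
s=s.replace("    s=r.x[2];_","    s=r.x[2];d=r.x[3];Af=lambda t:Af0(t)+d\n    _")
s=s.replace("s={s:.3f} rms={np.sqrt(np.mean(r.fun[:-1]**2))*2","s={s:.3f} d={d:.3f} rms={np.sqrt(np.mean(r.fun[:-2]**2))")
s=s.replace("np.interp(t-.03,tr,A)","np.interp(t-.03,tr,A)+d").replace("s=float(s),","s=float(s),d=float(d),").replace("/.4\n","/.4-d\n")
open('mpc.py','w').write(s)
E
python3 mpc.py 0 2 5 28
```

```text
t=18.52 A=-0.168 b=0.118 v=0.020 | local b=0.120 v=0.048 s=1.084 d=0.034 rms=0.2e-3  F=[  2.1  -0.1 -10.5] z=[431.3 -23.9 109.9]
A [-0.168 -0.183 -0.195 -0.175 -0.12  -0.051 -0.002  0.013  0.    -0.021
 -0.035 -0.039 -0.038 -0.034 -0.031] 
b [ 0.118  0.118  0.109  0.091  0.065  0.038  0.016  0.003 -0.002 -0.001
  0.     0.001  0.     0.    -0.   ]
[[[0.0005, -0.001, -0.0], [0, 0, 0]], [[0.0, -0.0015, -0.0], [0, 0, 0]], [[0.0005, -0.0005, -0.0005], [0, 0, 0]], [[-0.0, -0.001, 0.0], [0, 0, 0]], [[-0.0005, 0.0015, 0.0005], [0, 0, 0]]]Traceback (most recent call last):
  File "mpc.py", line 70, in <module>
    a=sys.argv;run(float(a[1]),float(a[2]),*(int(k) for k in a[3:5]))
               ~~~^^^^^^^^^^^^^^^^^^^^^^^^^^^^^^^^^^^^^^^^^^^^^^^^^^^
  File "mpc.py", line 68, in run
    L.append(dict(t0=t0,t1=t1,A1=float(A1),S=S.tolist(),s=float(s),d=float(d),rows=rows));json.dump(L,open('log.json','w'))
                                                                     ~~~~~^^^
TypeError: only length-1 arrays can be converted to Python scalars
```

>>> servo_tool:
  deltas:
    - [[0.0005,-0.001,0.001],[0,0,0]]
    - [[0,-0.0015,0],[0,0,0]]
    - [[0.0005,-0.0005,0],[0,0,0]]
    - [[0,-0.001,0],[0,0,0]]
    - [[-0.0005,0.0015,0.0005],[0,0,0]]

```text
time: 19.15
tool_pos: [432.0, -21.4, 109.2]
tcp_rot: [3.141, 0.0, 0.0]
contact_force: [-5.0, -0.4, 5.1]
grip_width: 34.6
finger_force: 30.0
```

```bash
sed -i 's/d=np.round((pos\[k\]-cur)\*2)\/2; cur=cur+d; out.append(\[\[d\[0\]\/1e3,-d\[1\]\/1e3,-d\[2\]\/1e3\]/e=np.round((pos[k]-cur)*2)\/2; cur=cur+e; out.append([[e[0]\/1e3,-e[1]\/1e3,-e[2]\/1e3]/; s/            d=np.clip(u,-vmax,vmax);A=A1+np.cumsum(np.repeat(d,2))/            A=A1+np.cumsum(np.repeat(np.clip(u,-vmax,vmax),2))/' mpc.py; python3 - <<'E'
import json
json.dump([dict(s=1.08,d=.034,rows=[],S=[])],open('log.json','w'))
E
python3 mpc.py 0.02 2 5 28
```

```text
t=19.40 A=-0.183 b=0.090 v=-0.086 | local b=0.091 v=-0.065 s=1.075 d=0.034 rms=0.2e-3  F=[-5.4 -0.1  4.8] z=[432.  -21.5 109.3]
A [-0.183 -0.084 -0.015 -0.015 -0.039 -0.056 -0.058 -0.052 -0.047 -0.045
 -0.046 -0.047 -0.048 -0.048 -0.047] 
b [0.09  0.065 0.044 0.031 0.025 0.023 0.022 0.021 0.02  0.02  0.02  0.02
 0.02  0.02  0.02 ]
[[[-0.0015, 0.008, 0.0005], [0, 0, 0]], [[-0.0015, 0.0075, 0.001], [0, 0, 0]], [[-0.0005, 0.0055, 0.0005], [0, 0, 0]], [[-0.0005, 0.0055, 0.0], [0, 0, 0]], [[-0.0, -0.0, 0.0], [0, 0, 0]]]
```

>>> servo_tool:
  deltas:
    - [[-0.001,0.008,0.0005],[0,0,0]]
    - [[-0.0015,0.0075,0.0005],[0,0,0]]
    - [[-0.0005,0.0055,0.0005],[0,0,0]]
    - [[-0.0005,0.0055,0],[0,0,0]]
    - [[0,0,0],[0,0,0]]

```text
time: 20.02
tool_pos: [428.5, -48.2, 107.3]
tcp_rot: [3.142, 0.001, -0.001]
contact_force: [-4.4, 1.3, 1.7]
grip_width: 34.4
finger_force: 30.0
```

```bash
python3 mpc.py 0.02 2 6 28
```

```text
t=20.27 A=-0.016 b=0.043 v=0.008 | local b=0.042 v=-0.013 s=1.079 d=0.044 rms=0.2e-3  F=[-5.8  0.5  1.4] z=[428.6 -47.8 107.4]
A [-0.016 -0.092 -0.12  -0.109 -0.085 -0.065 -0.055 -0.052 -0.053 -0.056
 -0.057 -0.058 -0.058 -0.057 -0.057] 
b [0.043 0.047 0.047 0.042 0.035 0.028 0.023 0.02  0.02  0.02  0.02  0.02
 0.02  0.02  0.02 ]
[[[0.0005, -0.006, -0.0005], [0, 0, 0]], [[0.001, -0.006, -0.0005], [0, 0, 0]], [[0.0, -0.0025, -0.0], [0, 0, 0]], [[0.0005, -0.002, -0.0005], [0, 0, 0]], [[-0.0, 0.001, 0.0], [0, 0, 0]], [[-0.0, 0.0005, 0.0005], [0, 0, 0]]]
```

>>> servo_tool:
  deltas:
    - [[0.0015,-0.006,-0.0005],[0,0,0]]
    - [[0.001,-0.006,-0.0005],[0,0,0]]
    - [[0.0005,-0.0025,0],[0,0,0]]
    - [[0.0005,-0.002,-0.0005],[0,0,0]]
    - [[0,0.001,0],[0,0,0]]
    - [[0,0.0005,0.0005],[0,0,0]]

```text
time: 21.02
tool_pos: [430.0, -32.2, 108.2]
tcp_rot: [-3.141, 0.005, 0.001]
contact_force: [-13.2, 0.6, 8.0]
grip_width: 34.6
finger_force: 30.0
```

```bash
python3 mpc.py 0.02 2 6 28
```

```text
t=21.27 A=-0.114 b=0.019 v=-0.069 | local b=0.021 v=-0.051 s=1.075 d=0.033 rms=0.2e-3  F=[-12.7   1.1   7.8] z=[430.  -32.3 108.3]
A [-0.114 -0.014  0.053  0.048  0.008 -0.032 -0.054 -0.06  -0.056 -0.049
 -0.045 -0.045 -0.045 -0.046 -0.047] 
b [ 0.019  0.001 -0.012 -0.012 -0.004  0.006  0.015  0.019  0.021  0.02
  0.02   0.02   0.02   0.02   0.02 ]
[[[-0.001, 0.008, 0.0005], [0, 0, 0]], [[-0.001, 0.008, 0.001], [0, 0, 0]], [[-0.0, 0.005, 0.0], [0, 0, 0]], [[-0.0005, 0.0055, 0.0005], [0, 0, 0]], [[0.0, -0.0005, 0.0], [0, 0, 0]], [[0.0, -0.0, 0.0], [0, 0, 0]]]
```

>>> servo_tool:
  deltas:
    - [[-0.003,0.008,0.0005],[0,0,0]]
    - [[-0.001,0.008,0.0005],[0,0,0]]
    - [[-0.0005,0.005,0],[0,0,0]]
    - [[-0.0005,0.0055,0],[0,0,0]]
    - [[0,0,0],[0,0,0]]
    - [[0,0,0],[0,0,0]]

```text
time: 22.02
tool_pos: [428.4, -59.5, 107.2]
tcp_rot: [-3.141, -0.002, -0.001]
contact_force: [6.2, 1.7, -12.7]
grip_width: 34.7
finger_force: 30.0
```

```bash
python3 mpc.py 0.54 5 7 40
```

```text
t=22.27 A=0.058 b=0.019 v=0.090 | local b=0.017 v=0.058 s=1.079 d=0.042 rms=0.2e-3  F=[  5.6   1.2 -12.1] z=[428.4 -59.4 107.2]
A [ 0.058 -0.042 -0.096 -0.087 -0.07  -0.079 -0.112 -0.152 -0.189 -0.22
 -0.249 -0.277 -0.303 -0.327 -0.347 -0.361 -0.37  -0.373 -0.372 -0.369
 -0.365] 
b [0.019 0.046 0.074 0.1   0.126 0.156 0.191 0.23  0.27  0.311 0.35  0.388
 0.423 0.455 0.481 0.503 0.52  0.531 0.537 0.54  0.54 ]
[[[0.0, -0.008, -0.0005], [0, 0, 0]], [[0.001, -0.008, -0.0005], [0, 0, 0]], [[0.0, -0.004, -0.0005], [0, 0, 0]], [[0.001, -0.0045, -0.0005], [0, 0, 0]], [[-0.0005, 0.0005, 0.0], [0, 0, 0]], [[0.0, 0.001, 0.0], [0, 0, 0]], [[-0.0, 0.0015, 0.0005], [0, 0, 0]]]
```

>>> servo_tool:
  deltas:
    - [[0.001,-0.008,0.001],[0,0,0]]
    - [[0.001,-0.008,-0.0005],[0,0,0]]
    - [[0,-0.004,-0.0005],[0,0,0]]
    - [[0.001,-0.0045,-0.0005],[0,0,0]]
    - [[-0.0005,0.0005,0],[0,0,0]]
    - [[0,0.001,0],[0,0,0]]
    - [[0,0.0015,0.0005],[0,0,0]]

```text
time: 23.15
tool_pos: [429.3, -38.1, 107.6]
tcp_rot: [3.141, 0.001, 0.0]
contact_force: [-6.8, -0.5, 9.7]
grip_width: 34.6
finger_force: 30.0
```

```bash
python3 mpc.py 0.54 4.5 6 36
```

```text
t=23.40 A=-0.077 b=0.108 v=0.066 | local b=0.109 v=0.067 s=1.080 d=0.032 rms=0.2e-3  F=[-7.6 -1.1  8.4] z=[429.3 -38.2 107.7]
A [-0.077 -0.083 -0.086 -0.092 -0.106 -0.127 -0.154 -0.185 -0.217 -0.249
 -0.28  -0.308 -0.332 -0.351 -0.363 -0.368 -0.368 -0.363 -0.358] 
b [0.108 0.125 0.145 0.167 0.193 0.223 0.257 0.294 0.332 0.371 0.407 0.441
 0.471 0.496 0.515 0.529 0.536 0.54  0.54 ]
[[[0.0, -0.0005, -0.0], [0, 0, 0]], [[0.0, -0.0005, -0.0], [0, 0, 0]], [[0.0, -0.0005, -0.0], [0, 0, 0]], [[0.0, -0.0, -0.0], [0, 0, 0]], [[0.0005, -0.0005, -0.0], [0, 0, 0]], [[-0.0, -0.0005, -0.0], [0, 0, 0]]]
```

>>> servo_tool:
  deltas:
    - [[-0.001,-0.0005,-0.001],[0,0,0]]
    - [[0,-0.0005,0],[0,0,0]]
    - [[0,-0.0005,0],[0,0,0]]
    - [[0,0,0],[0,0,0]]
    - [[0,-0.0005,0],[0,0,0]]
    - [[0,-0.0005,0],[0,0,0]]

```text
time: 24.15
tool_pos: [429.5, -35.6, 108.5]
tcp_rot: [3.141, -0.001, -0.0]
contact_force: [3.3, -1.0, -3.8]
grip_width: 34.6
finger_force: 30.0
```

```bash
python3 mpc.py 0.54 3.8 6 32
```

```text
t=24.40 A=-0.093 b=0.212 v=0.151 | local b=0.211 v=0.133 s=1.077 d=0.042 rms=0.2e-3  F=[ 4.2 -1.5 -4.3] z=[429.4 -35.6 108.5]
A [-0.093 -0.193 -0.233 -0.241 -0.249 -0.268 -0.295 -0.319 -0.337 -0.348
 -0.356 -0.361 -0.364 -0.365 -0.364 -0.362 -0.36 ] 
b [0.212 0.253 0.292 0.327 0.36  0.391 0.422 0.45  0.475 0.496 0.512 0.524
 0.532 0.537 0.539 0.54  0.54 ]
[[[0.0015, -0.008, -0.0005], [0, 0, 0]], [[0.0015, -0.0075, -0.001], [0, 0, 0]], [[0.001, -0.003, -0.0], [0, 0, 0]], [[0.001, -0.0035, -0.0005], [0, 0, 0]], [[0.0, -0.0005, 0.0], [0, 0, 0]], [[0.0, -0.0005, 0.0], [0, 0, 0]]]
```

>>> servo_tool:
  deltas:
    - [[0.0015,-0.008,-0.0005],[0,0,0]]
    - [[0.0015,-0.0075,-0.0005],[0,0,0]]
    - [[0.001,-0.003,0],[0,0,0]]
    - [[0.001,-0.0035,-0.0005],[0,0,0]]
    - [[0,-0.0005,0],[0,0,0]]
    - [[0,-0.0005,0],[0,0,0]]

```text
time: 25.15
tool_pos: [434.0, -12.6, 110.1]
tcp_rot: [3.141, -0.0, 0.0]
contact_force: [1.5, -1.9, 2.3]
grip_width: 34.5
finger_force: 30.0
```

```bash
python3 mpc.py 0.55 3 6 32
```

```text
t=25.40 A=-0.241 b=0.353 v=0.122 | local b=0.354 v=0.127 s=1.080 d=0.039 rms=0.2e-3  F=[ 1.6 -2.2  4.2] z=[434.  -12.7 110. ]
A [-0.241 -0.262 -0.284 -0.304 -0.323 -0.339 -0.351 -0.36  -0.366 -0.369
 -0.369 -0.368 -0.366 -0.365 -0.364 -0.364 -0.364] 
b [0.353 0.384 0.413 0.441 0.467 0.49  0.509 0.524 0.536 0.544 0.548 0.55
 0.55  0.55  0.55  0.55  0.55 ]
[[[0.0005, -0.0015, -0.0], [0, 0, 0]], [[0.0005, -0.0015, -0.0005], [0, 0, 0]], [[0.0005, -0.002, 0.0], [0, 0, 0]], [[0.0005, -0.0015, -0.0], [0, 0, 0]], [[0.0005, -0.0015, -0.0], [0, 0, 0]], [[0.001, -0.0015, -0.0005], [0, 0, 0]]]
```

>>> servo_tool:
  deltas:
    - [[0.0005,-0.0015,0],[0,0,0]]
    - [[0.0005,-0.0015,-0.0005],[0,0,0]]
    - [[0.0005,-0.002,0],[0,0,0]]
    - [[0.0005,-0.0015,0],[0,0,0]]
    - [[0.0005,-0.0015,0],[0,0,0]]
    - [[0.001,-0.0015,-0.0005],[0,0,0]]

```text
time: 26.15
tool_pos: [437.0, -2.8, 110.9]
tcp_rot: [3.142, 0.001, 0.0]
contact_force: [-0.7, -1.7, 4.5]
grip_width: 34.5
finger_force: 30.0
```

```bash
python3 mpc.py 0.59 2.5 6 28
```

```text
t=26.40 A=-0.305 b=0.484 v=0.132 | local b=0.484 v=0.131 s=1.082 d=0.047 rms=0.2e-3  F=[-0.8 -2.1  5.2] z=[437.   -2.9 110.9]
A [-0.305 -0.364 -0.398 -0.41  -0.411 -0.407 -0.403 -0.399 -0.395 -0.391
 -0.389 -0.389 -0.389 -0.39  -0.39 ] 
b [0.484 0.516 0.545 0.566 0.58  0.588 0.592 0.592 0.591 0.59  0.59  0.59
 0.59  0.59  0.59 ]
[[[0.0015, -0.0045, -0.0005], [0, 0, 0]], [[0.002, -0.004, -0.0005], [0, 0, 0]], [[0.001, -0.0025, -0.0], [0, 0, 0]], [[0.0015, -0.0025, -0.0005], [0, 0, 0]], [[0.0005, -0.001, 0.0], [0, 0, 0]], [[0.0005, -0.001, 0.0], [0, 0, 0]]]
```

>>> servo_tool:
  deltas:
    - [[0.0015,-0.0045,-0.0005],[0,0,0]]
    - [[0.002,-0.004,-0.0005],[0,0,0]]
    - [[0.001,-0.002,0],[0,0,0]]
    - [[0.001,-0.002,0],[0,0,0]]
    - [[0,0,0],[0,0,0]]
    - [[0,0,0],[0,0,0]]

```text
time: 27.15
tool_pos: [442.0, 9.9, 111.9]
tcp_rot: [-3.141, 0.002, 0.0]
contact_force: [-3.5, -2.3, 8.6]
grip_width: 34.7
finger_force: 30.0
```

```bash
python3 mpc.py 0.6 2 6 24
```

```text
t=27.40 A=-0.391 b=0.581 v=0.041 | local b=0.581 v=0.043 s=1.060 d=0.053 rms=1.0e-3  F=[-3.1 -2.6  7.7] z=[442.    9.8 111.9]
A [-0.391 -0.362 -0.343 -0.329 -0.32  -0.314 -0.31  -0.307 -0.305 -0.304
 -0.303 -0.303 -0.302] 
b [0.581 0.59  0.598 0.6   0.6   0.6   0.6   0.6   0.6   0.6   0.6   0.6
 0.6  ]
[[[-0.001, 0.002, 0.0], [0, 0, 0]], [[-0.001, 0.002, 0.0005], [0, 0, 0]], [[-0.0005, 0.0015, 0.0], [0, 0, 0]], [[-0.0005, 0.0015, 0.0], [0, 0, 0]], [[-0.0005, 0.001, 0.0005], [0, 0, 0]], [[-0.0005, 0.001, -0.0], [0, 0, 0]]]
```

>>> servo_tool:
  deltas:
    - [[-0.001,0.002,0],[0,0,0]]
    - [[-0.001,0.002,0.0005],[0,0,0]]
    - [[-0.001,0.002,0],[0,0,0]]
    - [[-0.001,0.002,0],[0,0,0]]
    - [[-0.0005,0.002,0.0005],[0,0,0]]
    - [[-0.0005,0.001,0],[0,0,0]]
    - [[0,0,0],[0,0,0]]
    - [[0,0,0],[0,0,0]]
    - [[0,0,0],[0,0,0]]

```text
time: 28.52
tool_pos: [437.6, -1.4, 111.0]
tcp_rot: [3.142, 0.001, 0.0]
contact_force: [-2.5, -2.7, 6.4]
grip_width: 34.5
finger_force: 30.0
```

```bash
python3 - <<'E'
from mpc import *
for i in range(4):print(boom('top')[0]+.0326)
p=bot.get_obs();A0=Aof(p['tool_pos']);print(p['time'],A0,p['contact_force'],p['tool_pos'],p['grip_width'])
A=np.linspace(A0,.6-.02,20);q=np.array([kn(2.09+a)+OFF for a in A]);cur=q[0].copy();out=[]
for k in q[1:]:
    e=np.round((k-cur)*2)/2;cur+=e;out.append([[e[0]/1e3,-e[1]/1e3,-e[2]/1e3],[0,0,0]])
print(json.dumps(out))
E
```

```text
0.5781440930330439
0.5781812565527916
0.5781754477205816
0.5780823645733292
28.725 -0.31513147431102384 [-2.54252612 -2.39931979  6.42991428] [437.5666403   -1.37565261 110.94015073] 34.28426198452025
[[[-0.0025, 0.007, 0.0005], [0, 0, 0]], [[-0.0025, 0.007, 0.001], [0, 0, 0]], [[-0.0015, 0.0075, 0.0005], [0, 0, 0]], [[-0.0015, 0.0075, 0.0005], [0, 0, 0]], [[-0.0015, 0.0075, 0.0005], [0, 0, 0]], [[-0.0005, 0.007, 0.001], [0, 0, 0]], [[-0.0005, 0.0075, 0.0005], [0, 0, 0]], [[-0.0005, 0.008, 0.0005], [0, 0, 0]], [[0.0005, 0.0075, 0.0005], [0, 0, 0]], [[0.0005, 0.0075, 0.0005], [0, 0, 0]], [[0.001, 0.007, 0.0005], [0, 0, 0]], [[0.001, 0.0075, 0.0005], [0, 0, 0]], [[0.002, 0.0075, 0.0005], [0, 0, 0]], [[0.002, 0.007, 0.0005], [0, 0, 0]], [[0.002, 0.0075, 0.0005], [0, 0, 0]], [[0.003, 0.007, 0.0005], [0, 0, 0]], [[0.003, 0.007, 0.0], [0, 0, 0]], [[0.003, 0.0065, 0.0005], [0, 0, 0]], [[0.0035, 0.0065, 0.0005], [0, 0, 0]]]
```

>>> servo_tool:
  deltas:
    - [[-0.0025,0.007,0.0005],[0,0,0]]
    - [[-0.0025,0.007,0.0005],[0,0,0]]
    - [[-0.0015,0.0075,0.0005],[0,0,0]]
    - [[-0.0015,0.0075,0.0005],[0,0,0]]
    - [[-0.0015,0.0075,0.0005],[0,0,0]]
    - [[-0.0005,0.007,0.0005],[0,0,0]]
    - [[-0.0005,0.0075,0.0005],[0,0,0]]
    - [[-0.0005,0.008,0.0005],[0,0,0]]
    - [[0.0005,0.0075,0.0005],[0,0,0]]
    - [[0.0005,0.0075,0.0005],[0,0,0]]
    - [[0.001,0.007,0.0005],[0,0,0]]
    - [[0.001,0.0075,0.0005],[0,0,0]]
    - [[0.002,0.0075,0.0005],[0,0,0]]
    - [[0.002,0.007,0.0005],[0,0,0]]
    - [[0.0025,0.0075,0.0005],[0,0,0]]
    - [[0.003,0.007,0.0005],[0,0,0]]
    - [[0.003,0.007,0],[0,0,0]]
    - [[0.003,0.0065,0.0005],[0,0,0]]
    - [[0.0035,0.0065,0.0005],[0,0,0]]
    - [[0,0,0],[0,0,0]]

```text
time: 31.22
tool_pos: [451.2, -137.9, 101.7]
tcp_rot: [-3.139, -0.004, -0.001]
contact_force: [11.2, 7.9, -3.5]
grip_width: 34.6
finger_force: 30.0
```

```bash
python3 - <<'E'
from mpc import *
print(boom('top'),boom('top')[0]+.0326)
p=bot.get_obs();print(p['time'],Aof(p['tool_pos']),p['contact_force'],p['tool_pos'],p['grip_width'])
E
```

```text
(np.float64(0.5454860973025232), 363) 0.5782551970811657
31.325 0.5834505295895269 [11.54252752  7.69592736 -3.72235273] [ 451.06497288 -137.63585536  101.76243932] 34.412848129370666
```

>>> servo_tool:
  deltas:
    - [[0.003,-0.002,0],[0,0,0]]
    - [[0,0,0],[0,0,0]]

```text
time: 31.58
tool_pos: [450.7, -136.8, 101.6]
tcp_rot: [-3.141, 0.003, 0.0]
contact_force: [-3.1, -2.2, 2.0]
grip_width: 34.4
finger_force: 30.0
```

>>> servo_tool:
  deltas:
    - [[0,0,0],[0,0,0]]
    - [[0,0,0],[0,0,0]]
    - [[0,0,0],[0,0,0]]
    - [[0,0,0],[0,0,0]]
    - [[0,0,0],[0,0,0]]
    - [[0,0,0],[0,0,0]]
    - [[0,0,0],[0,0,0]]
    - [[0,0,0],[0,0,0]]
  fingers: 1

```text
time: 32.58
tool_pos: [451.9, -137.0, 101.9]
tcp_rot: [3.142, -0.0, -0.0]
contact_force: [0.2, 0.7, -0.4]
grip_width: 91.9
finger_force: 0.0
```

>>> servo_tool:
  deltas:
    - [[0,0,-0.01],[0,0,0]]
    - [[0,0,-0.015],[0,0,0]]
    - [[0,0,-0.02],[0,0,0]]
    - [[0,0,-0.02],[0,0,0]]
    - [[0,0,-0.02],[0,0,0]]
    - [[0,0,-0.02],[0,0,0]]
    - [[0,0,-0.02],[0,0,0]]
    - [[0,0,-0.01],[0,0,0]]
    - [[0,0,0],[0,0,0]]
    - [[0,0,0],[0,0,0]]
    - [[0,0,0],[0,0,0]]
    - [[0,0,0],[0,0,0]]

```text
time: 34.08
tool_pos: [451.7, -136.9, 236.5]
tcp_rot: [-3.141, 0.001, -0.0]
contact_force: [-0.0, 0.3, -0.2]
grip_width: 92.1
finger_force: 0.0
```

```bash
python3 - <<'E'
from mpc import *
print([round(float(boom('top')[0]+.0326),4) for i in range(4)])
p=bot.get_obs();print(p['time'],p['contact_force'],p['tool_pos'])
for n in('top','scene'):cv2.imwrite(f'pics/{n}9.png',bot.capture(n)[...,::-1])
E
```

```text
[0.5781, 0.5782, 0.5782, 0.5782]
34.275 [-0.96592936 -0.70441803 -0.3765562 ] [ 451.84253096 -136.94853362  236.80399623]
```

View pics/scene9.png

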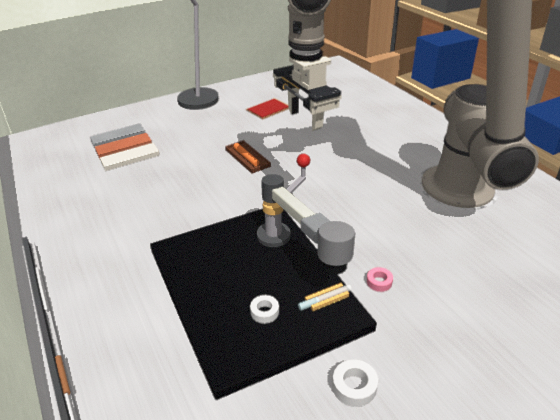

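The boom lies over the near end of the pen, with the head at (336,243). The gripper is clear of the ball at (304,160), and the gauge (264,309), pen and blank have not moved.

```bash
python3 -c "
from plant import bot
print(bot.close_job())"
```

```text
the job is handed in; nothing more can be done
None
```

The boom was towed off the park stop, held over the ring gauge for well over 2.5 s by my camera readings, laid at about 0.04 rad/s onto the working stop and released. The first grip missed the ball and was redone with the boom still parked. The job was handed in at about 34 s, and no verdict came back.

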